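# Lay up a bar-rack upright with its arms for tack welding

## Robot

A 6-joint arm with a two-finger parallel gripper is mounted at the origin on the work surface. World frame = base frame: x ahead of the robot, y to its left, z up, the work surface at z = 0. Lengths are in m, angles in degrees, forces in N, time in s.
With the tool pointing down it reaches from about 0.325 to 0.9 m from the base axis. Payload 6.1 kg.
Tool frame: the origin (TCP) lies between the finger pads; the fingertips stand 14 mm ahead of it and the grasp point (between the pads) lies 5 mm behind it (robot.tips_ahead is the z of the fingertips in the tool frame, in m); z points along the fingers, y is the line along which they close (so a half turn about z gives the same grasp; the last joint's range is limited). The gripper opens to 87 mm and grips with 3 to 60 N. Pads are 19 mm wide; open, the fingers measure 117 mm over their backs; the gripper's body (75 mm by 190 mm) begins 51 mm behind the grasp point.
Start: joints at [65.884, 12.628, 87.462, -0, 79.91, -7.225], TCP at [0.182, 0.598, 0.237] pointing down, gripper open.
Joint ranges: [-170.65, 170.65], [-52.31, 119.04], [5.05, 147.46], [-71.25, 251.25], [11.57, 151.72], [-153.62, 153.62]. Speed limits (degrees/s): [147.25, 147.25, 172.46, 180, 180, 180].

## Interface

Orientations are given as [roll, pitch, yaw] about the fixed x, y, z axes, in that order (R = Rz(yaw) Ry(pitch) Rx(roll)).
In Python, from workcell import robot gives the robot as it stands. The module is installed in compiled form; this text tells all that it offers.
- The arm moves only by the tool send_rows, never from a script. Its argument "moves" is a list of rows, each an object with "linear": the shift along the tool's x, y, z in m, a list of three; "turn": the turn about the tool's z in degrees. In form: [{"linear": [x, y, z], "turn": turn}, ...]. A call has 1 to 20 rows; each row is the pose to reach, as a shift and turn from the pose commanded when the call began, along the tool's axes at that moment; what a row does not reach only later rows make up. A row lasts 1/12 s, in which the tool goes at most 41.7 mm and 7.16 degrees, less where a joint would pass 70% of its speed; a pose out of reach is approached as far as the arm can. A call with a gripper value outside its range is refused whole. "jaw" is the finger opening in m, from 0 to 0.087, set as the call begins (left out, the last holds). The fingers move at their own pace and stop on an object; "force" is the grip in N (left out, the last holds). Time passes only in rows, so rows that repeat a pose let the fingers close. It gives the time, the measured TCP pose, the force, the opening and the grip force at its end, in the units of the state.
- robot.get_obs(): the state, without advancing time (a new reading comes with each control period).
- robot.capture(name): name is "scene" or "side" or "wrist"; returns the picture (480x640x3 uint8, blue, green, red); there is no depth.
- robot.camera_info(name): a dict with "camera_matrix" (3x3 intrinsics, pixels), "rvec" (rotation vector, rad) and "tvec" (3), from world to camera coordinates, as OpenCV has them. Camera axes: x right, y down, z forward; pixel columns grow to the right and rows downward; lengths in m; the calibration is good to about 2 mm. A picture is of the moment at which its call begins: read the wrist's pose just before it. camera_info takes no time and is no camera call; for the wrist camera it gives the pose at the moment of the call.
- robot.hand_in(): hands the job in; it is judged then, once.
Trained networks look in the newest picture that a camera, given by its name, has taken for a name from the list of things; names that differ only in an ending like _2 or _b are one class to them, and where a whole thing is asked for, a point or a joint stands for the part that bears it (a point fixed in the world has none). Each returns a list of dicts, best first, with "conf" (0 to 1); they miss things now and then, are a little off and sometimes report something else, mostly with a low value. They report only what shows in the picture. A call takes as long as a camera call.
- robot.recognise(camera, thing): "box" ([left, top, width, height] in pixels, round what is visible of it).
The state is a dict: "time_s": time; "joints": joint angles; "qvel": joint speeds; "joint_efforts": joint torques, N m; "tool_pos": TCP position; "orientation": TCP orientation; "ft_force": force on the tool from outside, world axes, zero at the start; "ft_torque": the same for the moment, N m; "width": finger opening in m; "grip_force": force on a finger pad.
Only numpy, scipy, OpenCV 4.12 (cv2) and the standard library are available. Lean on these libraries where they do the work, as an engineer would, in place of code of your own. Each camera call takes 0.05 s, during which the arm holds its last target. There are 200 camera calls.

## Task

Lay up the wall rack for tack welding: pick the three square-tube arms out of the cut pieces and lay them on the jig plate side by side, each square to the clamped upright with one end up against it: the longest against the stop strip, the middle one next, the shortest last. Set the gap between each arm and the next with one of the two flat 60 mm spacers, laid flat with its length across the gap and snug between the two arms near the upright, and leave both spacers in. Leave the flat-bar, angle and pipe offcuts where they are.

Things in the scene. Friction and masses are not known exactly. Their poses are not given: they have to be found in the camera images.
- rack_long_mid (a point): Rack arm: plain steel square tube, 30 x 30 mm, 140 mm long (the longest of the three), lying on a side, about 240 g. The point is its centre, 15 mm up; x runs along the tube, z up. In the lay-up its centre belongs at (-0.070, 0.015, 0.015) of the jig_corner frame; held by its upper half, the fingers pass above stop strip and spacers.
- rack_middle_mid (a point): Rack arm: plain steel square tube, 30 x 30 mm, 110 mm long (the middle one of the three), lying on a side, about 190 g. The point is its centre, 15 mm up; x runs along the tube, z up. In the lay-up its centre belongs at (-0.055, 0.105, 0.015) of the jig_corner frame; held by its upper half, the fingers pass above stop strip and spacers.
- rack_short_mid (a point): Rack arm: plain steel square tube, 30 x 30 mm, 80 mm long (the shortest of the three), lying on a side, about 140 g. The point is its centre, 15 mm up; x runs along the tube, z up. In the lay-up its centre belongs at (-0.040, 0.195, 0.015) of the jig_corner frame; held by its upper half, the fingers pass above stop strip and spacers.
- spacer_a_mid (a point): One of two alike spacers: bright steel flat bar, 60 x 40 mm, 8 mm thick, lying flat, about 150 g. The point is its centre, 4 mm up; x runs along the 60 mm length, y along the 40 mm, z up. In the lay-up its length runs along the jig's y, its centre 18 to 72 mm from the upright, at about y = 0.060 (either spacer) or 0.150 (the other), z = 0.004 of jig_corner.
- spacer_b_mid (a point): One of two alike spacers: bright steel flat bar, 60 x 40 mm, 8 mm thick, lying flat, about 150 g. The point is its centre, 4 mm up; x runs along the 60 mm length, y along the 40 mm, z up. In the lay-up its length runs along the jig's y, its centre 18 to 72 mm from the upright, at about y = 0.060 (either spacer) or 0.150 (the other), z = 0.004 of jig_corner.
- jig_corner (a point): Inner corner of the fixed jig (steel plate 255 x 320 mm, 10 mm thick), on its top face. Plane x = 0: side of the upright (tube 30 x 30 mm, y 0 to 0.25; toggle clamps behind it, 55 mm high). Plane y = 0: face of the stop strip (8 mm high, 25 wide, at one end of the plate, x -0.14 to 0.03). Arms lie along x, on the -x side, one end at x = 0, side by side towards +y; 60 mm gaps. z up.
- upright_top (a point): The other, top end of the same upright: the point on its arm side at the plate's top face, fixed at (0, 0.250, 0) in the jig_corner frame, with the same axes. Nothing goes here.
- flat_bar_mid (a point): Bystander: flat-bar offcut 120 x 30 mm, 8 mm thick, lying flat. The point is its centre; x along its length. Not part of the job.
- angle_iron_mid (a point): Bystander: angle-iron offcut 110 mm long, 40 mm wide, 40 mm high, lying on one leg with the other standing. The point is 20 mm above the middle of its flat leg's underside; x along its length. Not part of the job.
- pipe_cut_mid (a point): Bystander: short cut of round pipe, 48 mm across, 45 mm high, standing on end. The point is its centre. Not part of the job.

How it is judged:
By the outcome, as a careful person would: the job done as asked, in the order asked, and still so for the second after the job is handed in, with the robot touching nothing.
It also fails if it takes over 122 s, if anything falls off the work surface, if the arm or the gripper's body presses on something with over 40 N, if the wrist force passes 120 N, or if a joint passes its speed limit or range.

## Working session

There is one attempt and no reset: what is moved stays moved. The work goes in short steps, Python scripts to look and compute and a tool call to move; the robot and the scene stay as the last step left them, time stands still between calls to the robot, and variables do not carry over. Pictures are saved under pics/ and viewed, at most 14 in all, crops included, and the job is handed in when it is done.

Besides the shell and the picture viewer there is one more tool, called after "Request:" by a JSON object that holds its "op" and its "data", one argument or row to a line. send_rows: Moves the arm, as the interface text tells. Its arguments: {"type":"object","properties":{"moves":{"type":"array"},"jaw":{"type":"number"},"force":{"type":"number"}},"required":["moves"]}

```bash
mkdir -p pics
python3 - <<'E'
from workcell import robot
import cv2,numpy as np
print(robot.get_obs())
for c in ("scene","side"):
    im=robot.capture(c); cv2.imwrite(f"pics/{c}0.png",im)
    i=robot.camera_info(c); R=cv2.Rodrigues(np.array(i["rvec"]))[0]
    print(c,i["camera_matrix"],"campos",-R.T@np.array(i["tvec"]).ravel())
    for t in ("rack_long_mid","rack_middle_mid","rack_short_mid","spacer_a_mid","flat_bar_mid","angle_iron_mid","pipe_cut_mid"):
        print(t,[(np.round(d["box"]).astype(int).tolist(),round(d["conf"],2)) for d in robot.recognise(c,t)][:4])
E
```

```text
{'time_s': 0.0, 'joints': array([ 6.58823685e+01,  1.26772020e+01,  8.75261447e+01,  5.02430250e-04,
        7.99100748e+01, -7.22549731e+00]), 'qvel': array([-0.02148332,  0.00166771, -0.08087093,  0.02465102, -0.08979099,
       -0.05711128]), 'joint_efforts': array([-1.30319790e-03, -4.94610071e+01, -3.87374890e+01,  6.99364557e-02,
        5.73700271e-02, -9.52226560e-05]), 'tool_pos': array([0.18136642, 0.59748097, 0.23541253]), 'orientation': array([-1.79887541e+02, -1.47561054e-02,  1.63107763e+02]), 'ft_force': array([-0.25007639,  0.74121139,  0.04392321]), 'ft_torque': array([ 0.02170704, -0.01812383, -0.04323527]), 'grip_force': 0.0, 'width': 0.08724639298497697}
scene [[553.57914003   0.         314.22718791]
 [  0.         553.57914003 230.15504416]
 [  0.           0.           1.        ]] campos [0.87863615 0.64567871 0.87061595]
rack_long_mid [([309, 162, 61, 33], 0.72)]
rack_middle_mid [([330, 186, 55, 41], 0.7), ([251, 257, 217, 200], 0.48)]
rack_short_mid [([221, 135, 37, 21], 0.89)]
spacer_a_mid [([309, 148, 26, 17], 0.56), ([310, 160, 58, 36], 0.54)]
flat_bar_mid [([284, 122, 42, 22], 0.94)]
angle_iron_mid [([229, 147, 52, 40], 0.94)]
pipe_cut_mid [([258, 183, 21, 30], 0.76)]
side [[465.56845127   0.         315.22456034]
 [  0.         465.56845127 236.45831355]
 [  0.           0.           1.        ]] campos [ 0.28734163 -0.61029352  0.67390441]
rack_long_mid [([259, 300, 79, 50], 0.95)]
rack_middle_mid [([249, 263, 62, 40], 0.71)]
rack_short_mid [([418, 365, 60, 47], 0.8), ([234, 134, 149, 109], 0.7)]
spacer_a_mid [([296, 360, 45, 36], 0.69), ([232, 135, 155, 104], 0.6)]
flat_bar_mid [([306, 410, 82, 58], 0.62)]
angle_iron_mid [([381, 324, 69, 48], 0.91)]
pipe_cut_mid [([377, 274, 27, 34], 0.64)]
```

View pics/scene0.png

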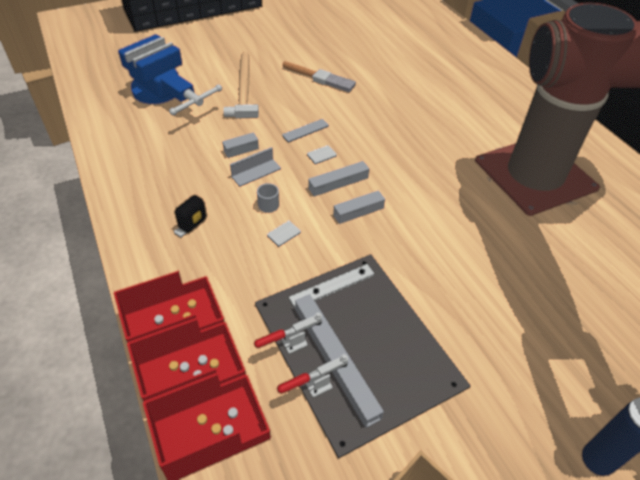

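View pics/side0.png

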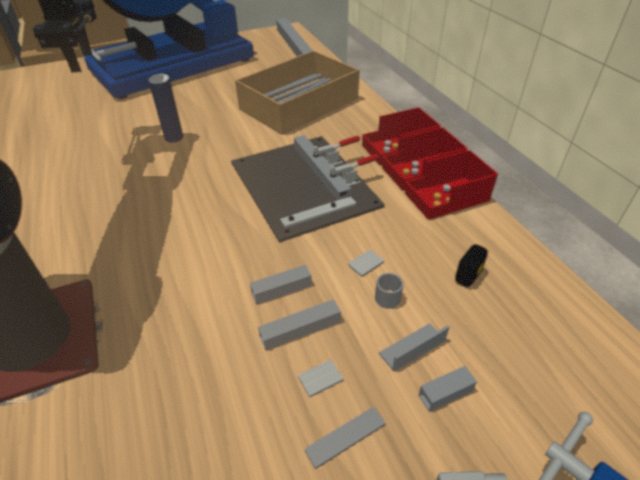

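The scene view shows the jig plate, with the strip from (292,298) to (372,270) and the upright from there to (375,420). The tubes are at (339,178), (358,206) and (240,145), and the spacers at (322,155) and (284,233). The side view agrees. Next I'll get coarse world positions.

```bash
cat > h.py <<'E'
from workcell import robot
import cv2,numpy as np
from scipy.spatial.transform import Rotation as Ro
def cam(n):
    i=robot.camera_info(n); R=cv2.Rodrigues(np.array(i["rvec"],float))[0]
    return np.array(i["camera_matrix"]),R,np.array(i["tvec"],float).ravel()
def ray(c,u,v,z):
    K,R,t=c; d=R.T@np.linalg.inv(K)@np.array([u,v,1.]); o=-R.T@t
    return o+d*(z-o[2])/d[2]
def proj(c,P):
    K,R,t=c; p=K@(R@np.asarray(P,float).reshape(-1,3).T+t[:,None]); return (p[:2]/p[2]).T
E
python3 - <<'E'
from h import *
c=cam("scene"); s=cam("side")
for n,z,a,b in [("long",.015,(339,178),(299,325)),("mid",.015,(358,206),(281,284)),("short",.015,(240,145),(448,388)),("spA",.008,(322,155),(321,378)),("spB",.008,(284,233),(366,263)),("flat",.008,(305,131),(345,437)),("pipe",.022,(268,198),(390,291)),("stripR",.018,(372,270),(283,222)),("uprTop",.04,(371,415),(298,141)),("plateTL",.01,(256,303),(382,204)),("plateTR",.01,(373,256),(280,237)),("plateBR",.01,(468,385),(233,160)),("plateBL",.01,(340,456),(322,138))]:
    print(n,ray(c,*a,z).round(3),ray(s,*b,z).round(3))
K,R,t=cam("wrist"); o=robot.get_obs()
T=Ro.from_euler("xyz",o["orientation"],degrees=True).as_matrix()
print(K,"wrist cam in tool",T.T@(-R.T@t-o["tool_pos"]),"axis in tool",T.T@R.T)
E
```

```text
long [ 0.431 -0.156  0.015] [ 0.43  -0.158  0.015]
mid [ 0.433 -0.061  0.015] [ 0.432 -0.059  0.015]
short [ 0.597 -0.354  0.015] [ 0.597 -0.356  0.015]
spA [ 0.429 -0.25   0.008] [ 0.427 -0.261  0.008]
spB [ 0.606 -0.06   0.008] [ 0.604 -0.068  0.008]
flat [ 0.43  -0.348  0.008] [ 0.423 -0.36   0.008]
pipe [ 0.603 -0.155  0.022] [ 0.606 -0.158  0.022]
stripR [0.49  0.105 0.018] [0.492 0.099 0.018]
uprTop [0.637 0.367 0.04 ] [0.622 0.349 0.04 ]
plateTL [0.721 0.08  0.01 ] [0.716 0.076 0.01 ]
plateTR [0.468 0.07  0.01 ] [0.473 0.066 0.01 ]
plateBR [0.456 0.378 0.01 ] [0.457 0.378 0.01 ]
plateBL [0.703 0.394 0.01 ] [0.701 0.382 0.01 ]
[[357.84335772   0.         319.05150252]
 [  0.         357.84335772 246.26613675]
 [  0.           0.           1.        ]] wrist cam in tool [ 0.08237886  0.00027257 -0.14859404] axis in tool [[ 4.18219610e-04 -9.54858961e-01 -2.97059237e-01]
 [ 9.99998913e-01 -2.06886854e-05  1.47436564e-03]
 [-1.41395701e-03 -2.97059531e-01  9.54857914e-01]]
```

```bash
cat >> h.py <<'E'
def shift(p,yaw,frm=None):
    "tool-frame shift and turn from measured (or given) pose to TCP p, yaw"
    o=robot.get_obs() if frm is None else frm
    T=Ro.from_euler("xyz",o["orientation"],degrees=True).as_matrix()
    d=T.T@(np.asarray(p,float)-o["tool_pos"]); tu=-((yaw-o["orientation"][2]+180)%360-180)
    return d.round(4).tolist(),round(tu,2),"rows>=",int(np.ceil(max(np.linalg.norm(d)/.0417,abs(tu)/7.16)))
E
python3 -c "
from h import *
print(shift([.5,.2,.22],180)); print(shift([.5,-.16,.2],180))"
```

```text
([-0.4203, -0.2883, 0.0165], np.float64(-16.89), 'rows>=', 13)
([-0.5249, -0.6328, 0.0365], np.float64(-16.89), 'rows>=', 20)
```

Request:
{"op": "send_rows", "data": {
  "moves": [
    {"linear":[-0.42,-0.288,0.016],"turn":-17},
    {"linear":[-0.42,-0.288,0.016],"turn":-17},
    {"linear":[-0.42,-0.288,0.016],"turn":-17},
    {"linear":[-0.42,-0.288,0.016],"turn":-17},
    {"linear":[-0.42,-0.288,0.016],"turn":-17},
    {"linear":[-0.42,-0.288,0.016],"turn":-17},
    {"linear":[-0.42,-0.288,0.016],"turn":-17},
    {"linear":[-0.42,-0.288,0.016],"turn":-17},
    {"linear":[-0.42,-0.288,0.016],"turn":-17},
    {"linear":[-0.42,-0.288,0.016],"turn":-17},
    {"linear":[-0.42,-0.288,0.016],"turn":-17},
    {"linear":[-0.42,-0.288,0.016],"turn":-17},
    {"linear":[-0.42,-0.288,0.016],"turn":-17},
    {"linear":[-0.42,-0.288,0.016],"turn":-17},
    {"linear":[-0.42,-0.288,0.016],"turn":-17},
    {"linear":[-0.42,-0.288,0.016],"turn":-17},
    {"linear":[-0.42,-0.288,0.016],"turn":-17}
  ],
  "jaw": 0.087
}}

```text
time_s: 2.22
tool_pos: [0.4989, 0.2017, 0.2206]
orientation: [180.0, -0.0, -179.8]
ft_force: [0.1, -0.7, 0.1]
width: 0.0869
grip_force: 0.0
```

Run:
```python
from h import *
import pickle
o=robot.get_obs(); c=cam("wrist"); im=robot.capture("wrist"); cv2.imwrite("pics/jig_raw.png",im)
pickle.dump((o,c),open("jig.pkl","wb"))
cv2.imwrite("pics/w1.png",im)
print(o["tool_pos"],o["orientation"],o["time_s"],o["qvel"].round(2))
print(shift([.5,-.16,.2],180))
```

```text
[0.49892341 0.20174817 0.220565  ] [ 1.79980254e+02 -1.68470207e-02 -1.79785053e+02] 2.2167 [ 0.35 -0.15 -0.11 -0.16 -0.09 -0.22]
([0.0004, -0.3618, 0.0206], np.float64(0.23), 'rows>=', 9)
```

View pics/w1.png

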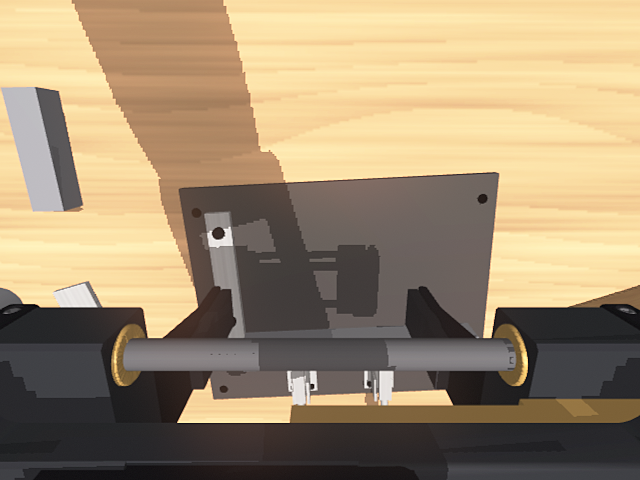

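The wrist view shows the plate with its near edge from (180,188) to (498,173), but the gripper hides the upright. I'll look at the jig at yaw 90 instead, then at the parts.

Request:
{"op": "send_rows", "data": {
  "moves": [
    {"linear":[-0.08,-0.1,0],"turn":90},
    {"linear":[-0.08,-0.1,0],"turn":90},
    {"linear":[-0.08,-0.1,0],"turn":90},
    {"linear":[-0.08,-0.1,0],"turn":90},
    {"linear":[-0.08,-0.1,0],"turn":90},
    {"linear":[-0.08,-0.1,0],"turn":90},
    {"linear":[-0.08,-0.1,0],"turn":90},
    {"linear":[-0.08,-0.1,0],"turn":90},
    {"linear":[-0.08,-0.1,0],"turn":90},
    {"linear":[-0.08,-0.1,0],"turn":90},
    {"linear":[-0.08,-0.1,0],"turn":90},
    {"linear":[-0.08,-0.1,0],"turn":90},
    {"linear":[-0.08,-0.1,0],"turn":90},
    {"linear":[-0.08,-0.1,0],"turn":90},
    {"linear":[-0.08,-0.1,0],"turn":90},
    {"linear":[-0.08,-0.1,0],"turn":90}
  ]
}}

```text
time_s: 3.6
tool_pos: [0.5798, 0.1013, 0.2206]
orientation: [180.0, -0.0, 90.3]
ft_force: [0.1, 0.0, -0.4]
width: 0.0874
grip_force: 0.0
```

Run:
```python
from h import *
import pickle
o=robot.get_obs(); c=cam("wrist"); im=robot.capture("wrist"); cv2.imwrite("pics/w2.png",im)
pickle.dump((o,c),open("jig.pkl","wb"))
print(o["tool_pos"],o["orientation"],o["time_s"],o["qvel"].round(2))
print(shift([.53,-.19,.24],180))
```

```text
[0.5797656  0.10134714 0.22061463] [ 1.79997655e+02 -2.83794402e-03  9.03065611e+01] 3.6 [-0.32  0.16  0.01 -0.12 -0.14  0.43]
([-0.2909, -0.0512, -0.0194], np.float64(-89.73), 'rows>=', 13)
```

View pics/w2.png

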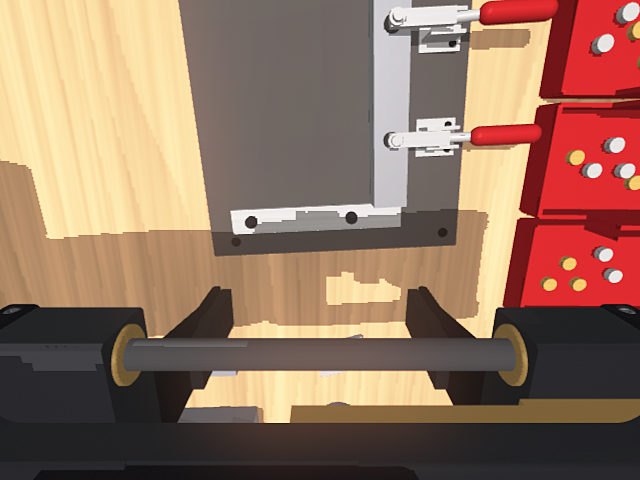

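The corner is clear here: the strip's face runs from (231,211) to (370,206) and the upright's arm side is near column 372. I'll zoom in on that and move on to the parts view.

Request:
{"op": "send_rows", "data": {
  "moves": [
    {"linear":[-0.291,-0.051,-0.019],"turn":-90},
    {"linear":[-0.291,-0.051,-0.019],"turn":-90},
    {"linear":[-0.291,-0.051,-0.019],"turn":-90},
    {"linear":[-0.291,-0.051,-0.019],"turn":-90},
    {"linear":[-0.291,-0.051,-0.019],"turn":-90},
    {"linear":[-0.291,-0.051,-0.019],"turn":-90},
    {"linear":[-0.291,-0.051,-0.019],"turn":-90},
    {"linear":[-0.291,-0.051,-0.019],"turn":-90},
    {"linear":[-0.291,-0.051,-0.019],"turn":-90},
    {"linear":[-0.291,-0.051,-0.019],"turn":-90},
    {"linear":[-0.291,-0.051,-0.019],"turn":-90},
    {"linear":[-0.291,-0.051,-0.019],"turn":-90},
    {"linear":[-0.291,-0.051,-0.019],"turn":-90},
    {"linear":[-0.291,-0.051,-0.019],"turn":-90},
    {"linear":[-0.291,-0.051,-0.019],"turn":-90},
    {"linear":[-0.291,-0.051,-0.019],"turn":-90}
  ]
}}

```text
time_s: 4.98
tool_pos: [0.5296, -0.1904, 0.2396]
orientation: [180.0, 0.0, 179.9]
ft_force: [0.7, -0.4, 0.7]
width: 0.087
grip_force: 0.0
```

Run:
```python
from h import *
import pickle
o=robot.get_obs(); c=cam("wrist"); im=robot.capture("wrist"); cv2.imwrite("pics/w3.png",im)
pickle.dump((o,c),open("parts.pkl","wb"))
print(o["tool_pos"],o["orientation"],o["time_s"])
j=cv2.imread("pics/w2.png")
# left: corner zoom x4 ; right: strip left end
a=cv2.resize(j[150:250,200:400],None,fx=4,fy=4,interpolation=cv2.INTER_NEAREST)
a=cv2.convertScaleAbs(a,alpha=1.3,beta=10); cv2.imwrite("pics/w2c.png",a)
for t in ("rack_long_mid","rack_middle_mid","rack_short_mid","spacer_a_mid","flat_bar_mid"):
    print(t,[(np.round(d["box"]).astype(int).tolist(),round(d["conf"],2)) for d in robot.recognise("wrist",t)][:4])
```

```text
[ 0.52957226 -0.19042656  0.23956668] [1.79999814e+02 2.03303573e-03 1.79948032e+02] 4.9833
rack_long_mid [([337, 35, 35, 155], 0.72)]
rack_middle_mid [([428, 52, 54, 126], 0.61)]
rack_short_mid [([146, 237, 45, 76], 0.78)]
spacer_a_mid [([229, 83, 45, 67], 0.98)]
flat_bar_mid [([118, 43, 66, 130], 0.58)]
```

View pics/w3.png

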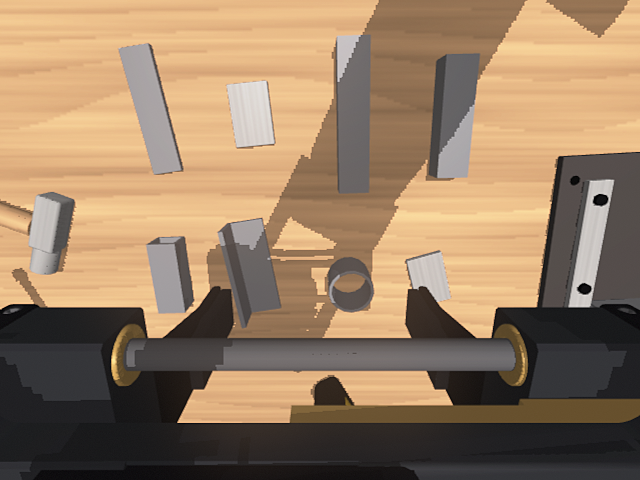

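View pics/w2c.png

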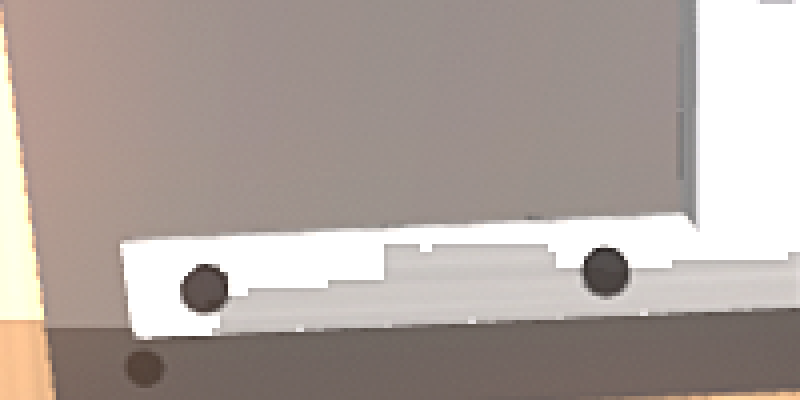

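The parts view shows the long tube at (354,114), the middle at (454,115), the short at (170,275), spacer A at (250,114), and spacer B at (430,272), partly behind a finger. I'll fit box silhouettes to the masks, and fit the jig lines.

```bash
cat >> h.py <<'E'
from scipy.optimize import minimize, least_squares
def boxmask(c,p,L,W,z0,H,shape=(480,640),s=4):
    x,y,a=p; ca,sa=np.cos(a),np.sin(a)
    P=[(x+ca*i*L/2-sa*j*W/2,y+sa*i*L/2+ca*j*W/2,z) for i in(-1,1) for j in(-1,1) for z in(z0,z0+H)]
    h=cv2.convexHull(((proj(c,P)+.5)*s).astype(np.float32))
    m=np.zeros((shape[0]*s,shape[1]*s),np.uint8); cv2.fillConvexPoly(m,np.round(h).astype(np.int32),255)
    return cv2.resize(m,shape[::-1],interpolation=cv2.INTER_AREA)/255.
def fitbox(im,c,p0,L,W,z0,H,sat=55,valid=None):
    hsv=cv2.cvtColor(im,cv2.COLOR_BGR2HSV); g=(hsv[...,1]<sat).astype(float)
    m0=boxmask(c,p0,L+.04,W+.04,z0,H)>0
    if valid is not None: m0&=valid
    f=lambda p: np.abs(boxmask(c,p,L,W,z0,H)-g)[m0].sum()/max(1,(g*m0).sum())
    best=None
    for da in(-.2,0,.2):
        q=np.array(p0)+[0,0,da]
        r=minimize(f,q,method="Nelder-Mead",options=dict(initial_simplex=np.vstack([q,q+[.008,0,0],q+[0,.008,0],q+[0,0,.08]]),xatol=2e-4,fatol=1e-4))
        if best is None or r.fun<best.fun: best=r
    return best.x,best.fun
E
python3 - <<'E'
from h import *
import pickle
o,c=pickle.load(open("parts.pkl","rb")); im=cv2.imread("pics/w3.png")
v=np.ones((480,640),bool); v[285:,:]=False
V={"spB":v}
for n,u,L,W,H,a in [("long",(354,114),.14,.03,.03,0),("mid",(454,116),.11,.03,.03,-.0),("short",(172,270),.08,.03,.03,.2),("spA",(250,114),.06,.04,.008,.1),("spB",(430,276),.06,.04,.008,.3),("flat",(151,108),.12,.03,.008,.2)]:
    p=ray(c,*u,H/2)
    x,e=fitbox(im,c,(p[0],p[1],a),L,W,0,H,valid=V.get(n))
    print(n,x[:2].round(4),np.degrees(x[2]).round(1),"err",round(e,3))
# jig
o,c=pickle.load(open("jig.pkl","rb")); g=cv2.cvtColor(cv2.imread("pics/w2.png"),cv2.COLOR_BGR2GRAY).astype(float)
for r in(40,70,100,160,180,195): print(r,[int(t) for t in g[r,364:382]])
for q in(240,260,280,300,320,340,360): print(q,[int(t) for t in g[198:216,q]])
E
```

```text
long [ 0.4326 -0.157 ] 1.9 err 0.031
mid [ 0.4325 -0.0592] 0.9 err 0.021
short [ 0.5962 -0.3553] 1.4 err 0.042
spA [ 0.4278 -0.258 ] 5.7 err 0.038
spB [ 0.6071 -0.0634] 15.8 err 0.032
flat [ 0.4257 -0.3577] 8.4 err 0.062
40 [107, 106, 106, 107, 104, 101, 99, 98, 91, 142, 202, 213, 209, 208, 209, 207, 208, 208]
70 [106, 107, 106, 107, 103, 98, 100, 99, 94, 122, 187, 216, 210, 208, 208, 207, 208, 207]
100 [106, 107, 107, 107, 104, 100, 100, 99, 95, 122, 186, 214, 208, 207, 205, 206, 206, 206]
160 [106, 106, 105, 106, 106, 104, 101, 101, 98, 96, 162, 211, 202, 201, 200, 200, 200, 201]
180 [105, 105, 106, 107, 109, 95, 89, 103, 98, 105, 168, 208, 200, 199, 198, 199, 199, 199]
195 [106, 106, 105, 106, 107, 106, 104, 102, 98, 105, 166, 205, 199, 198, 198, 197, 197, 197]
240 [110, 111, 111, 111, 111, 111, 111, 111, 110, 109, 108, 139, 212, 246, 238, 237, 238, 240]
260 [108, 109, 109, 108, 109, 109, 109, 108, 107, 106, 136, 209, 247, 237, 236, 238, 240, 240]
280 [106, 107, 107, 107, 107, 107, 108, 106, 105, 132, 205, 246, 237, 236, 238, 239, 239, 239]
300 [107, 107, 107, 107, 107, 107, 106, 101, 111, 193, 248, 241, 236, 133, 145, 149, 150, 151]
320 [106, 106, 106, 105, 106, 104, 104, 119, 182, 247, 238, 240, 238, 134, 146, 149, 152, 150]
340 [106, 107, 107, 107, 104, 105, 118, 177, 248, 236, 234, 237, 237, 237, 240, 244, 246, 248]
360 [106, 106, 105, 104, 106, 119, 174, 246, 235, 235, 237, 237, 235, 237, 238, 238, 237, 239]
```

Run:
```python
from h import *
import pickle
o,c=pickle.load(open("jig.pkl","rb"))
U=np.array([ray(c,u,v,.04)[:2] for v,u in [(40,373.1),(70,373.45),(100,373.45),(160,373.8),(180,373.7),(195,373.7)]])
S=np.array([ray(c,u,v,.018)[:2] for u,v in [(240,209.5),(260,208.5),(280,207.6),(300,206.75),(320,205.9),(340,204.95),(360,203.97)]])
def ln(P): vx,vy,x,y=cv2.fitLine(P.astype(np.float32),cv2.DIST_L2,0,1e-4,1e-4).ravel(); return np.array([vx,vy]),np.array([x,y])
du,pu=ln(U); ds,ps=ln(S)
print("yaw from upright",np.degrees(np.arctan2(du[1],du[0]))%180-90,"strip",(np.degrees(np.arctan2(ds[1],ds[0]))+90)%180-90)
k=np.linalg.solve(np.c_[du,-ds],ps-pu); C=pu+k[0]*du; print("corner",C)
a=np.mean([np.degrees(np.arctan2(du[1],du[0]))%180-90,(np.degrees(np.arctan2(ds[1],ds[0]))+90)%180-90])
ca,sa=np.cos(np.radians(a)),np.sin(np.radians(a)); R=np.array([[ca,-sa],[sa,ca]])
for n,p in [("strip end -.14",(231,210)),("plate corner",(214.5,256)),("plate corner R",(455,244))]:
    print(n,(R.T@(ray(c,*p,.018 if "strip" in n else .01)[:2]-C)).round(4))
s=cam("scene"); d=cam("side")
print(proj(s,[*C,.01]),proj(d,[*C,.01]))
for t in [(-.07,.015),(-.055,.105),(-.04,.195),(-.045,.06),(-.045,.15)]: print(t,(C+R@np.array(t)).round(4),round(a,2))
```

```text
yaw from upright 3.1285782 strip 2.953682
corner [0.6305713 0.1195299]
strip end -.14 [-1.389e-01  1.000e-04]
plate corner [-0.1644 -0.0499]
plate corner R [ 0.0893 -0.0486]
[[308.9955082  302.64825106]] [[338.67001077 202.48131947]]
(-0.07, 0.015) [0.5599 0.1308] 3.04
(-0.055, 0.105) [0.5701 0.2215] 3.04
(-0.04, 0.195) [0.5803 0.3121] 3.04
(-0.045, 0.06) [0.5825 0.1771] 3.04
(-0.045, 0.15) [0.5777 0.2669] 3.04
```

```bash
cat >> h.py <<'E'
CJ=np.array([.6306,.1195]); AJ=3.04
def J(x,y,z):
    a=np.radians(AJ); return [CJ[0]+np.cos(a)*x-np.sin(a)*y, CJ[1]+np.sin(a)*x+np.cos(a)*y, z+.01]
def way(*ps):
    for p,y in ps: print(shift(p,y))
E
python3 -c "
from h import *
way(([.4326,-.157,.09],181.9),([.4326,-.157,.025],181.9))"
```

```text
([0.0969, 0.0336, 0.1495], np.float64(-1.83), 'rows>=', 5)
([0.0969, 0.0336, 0.2145], np.float64(-1.83), 'rows>=', 6)
```

Request:
{"op": "send_rows", "data": {
  "moves": [
    {"linear":[0.097,0.034,0.15],"turn":-1.8},
    {"linear":[0.097,0.034,0.15],"turn":-1.8},
    {"linear":[0.097,0.034,0.15],"turn":-1.8},
    {"linear":[0.097,0.034,0.15],"turn":-1.8},
    {"linear":[0.097,0.034,0.15],"turn":-1.8},
    {"linear":[0.097,0.034,0.15],"turn":-1.8},
    {"linear":[0.097,0.034,0.17],"turn":-1.8},
    {"linear":[0.097,0.034,0.19],"turn":-1.8},
    {"linear":[0.097,0.034,0.205],"turn":-1.8},
    {"linear":[0.097,0.034,0.2145],"turn":-1.8},
    {"linear":[0.097,0.034,0.2145],"turn":-1.8}
  ],
  "jaw": 0.06
}}

```text
time_s: 6.2
tool_pos: [0.4327, -0.1568, 0.0244]
orientation: [180.0, -0.1, -178.1]
ft_force: [-1.2, 0.5, 0.1]
width: 0.0602
grip_force: 0.0
```

Request:
{"op": "send_rows", "data": {
  "moves": [
    {"linear":[0,0,0]},
    {"linear":[0,0,0]},
    {"linear":[0,0,0]},
    {"linear":[0,0,0]},
    {"linear":[0,0,0]},
    {"linear":[0,0,0]}
  ],
  "jaw": 0.02,
  "force": 30
}}

```text
invalid input at $.moves[0]: expected keys linear, turn
```

```bash
python3 -c "
from h import *
o=robot.get_obs(); p=o['tool_pos']
way((p+[0,0,.07],182),(J(-.074,.018,.085),183.04),(J(-.074,.018,.028),183.04))"
```

```text
([0.0001, 0.0, -0.07], np.float64(-0.11), 'rows>=', 2)
([-0.1325, 0.2862, -0.0705], np.float64(-1.15), 'rows>=', 8)
([-0.1326, 0.2861, -0.0135], np.float64(-1.15), 'rows>=', 8)
```

Request:
{"op": "send_rows", "data": {
  "moves": [
    {"linear":[0,0,0],"turn":0},
    {"linear":[0,0,0],"turn":0},
    {"linear":[0,0,0],"turn":0},
    {"linear":[0,0,0],"turn":0},
    {"linear":[0,0,0],"turn":0},
    {"linear":[0,0,0],"turn":0}
  ],
  "jaw": 0.02,
  "force": 30
}}

```text
time_s: 6.7
tool_pos: [0.4329, -0.157, 0.0257]
orientation: [-180.0, 0.1, -178.1]
ft_force: [0.1, -0.6, 2.9]
width: 0.0299
grip_force: 30.0
```

Request:
{"op": "send_rows", "data": {
  "moves": [
    {"linear":[0,0,-0.02],"turn":0},
    {"linear":[0,0,-0.05],"turn":0},
    {"linear":[0,0,-0.07],"turn":0},
    {"linear":[-0.132,0.286,-0.07],"turn":-1.2},
    {"linear":[-0.132,0.286,-0.07],"turn":-1.2},
    {"linear":[-0.132,0.286,-0.07],"turn":-1.2},
    {"linear":[-0.132,0.286,-0.07],"turn":-1.2},
    {"linear":[-0.132,0.286,-0.07],"turn":-1.2},
    {"linear":[-0.132,0.286,-0.07],"turn":-1.2},
    {"linear":[-0.132,0.286,-0.07],"turn":-1.2},
    {"linear":[-0.132,0.286,-0.07],"turn":-1.2},
    {"linear":[-0.132,0.286,-0.07],"turn":-1.2},
    {"linear":[-0.132,0.286,-0.045],"turn":-1.2},
    {"linear":[-0.132,0.286,-0.025],"turn":-1.2},
    {"linear":[-0.132,0.286,-0.014],"turn":-1.2},
    {"linear":[-0.132,0.286,-0.014],"turn":-1.2},
    {"linear":[-0.132,0.286,-0.014],"turn":-1.2}
  ]
}}

```text
time_s: 8.12
tool_pos: [0.5543, 0.133, 0.0387]
orientation: [-180.0, -0.1, -176.9]
ft_force: [-0.0, 0.2, -1.8]
width: 0.0298
grip_force: 30.0
```

Run:
```python
from h import *
o=robot.get_obs(); print(o["tool_pos"],o["orientation"],o["ft_force"],o["width"])
way((J(-.074,.018,.0245),183.04),(J(-.070,.018,.0245),183.04),(J(-.07,.015,.0245),183.04))
c=cam("wrist"); im=robot.capture("wrist"); cv2.imwrite("pics/w4.png",im)
```

```text
[0.55431482 0.13299039 0.03865318] [-1.79988596e+02 -9.22473541e-02 -1.76923034e+02] [-0.04304829  0.21574835 -1.79981817] 0.029750603188711214
([-0.0015, 0.0005, 0.0042], np.float64(0.04), 'rows>=', 1)
([-0.0055, 0.0005, 0.0041], np.float64(0.04), 'rows>=', 1)
([-0.0055, -0.0025, 0.0041], np.float64(0.04), 'rows>=', 1)
```

View pics/w4.png

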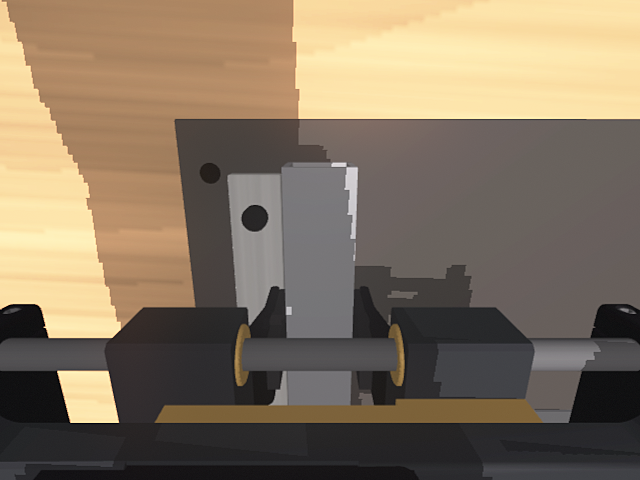

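The long tube is held square beside the strip, with its near end at (320,168). Now I'll lower it, then push it against the upright and the strip.

Request:
{"op": "send_rows", "data": {
  "moves": [
    {"linear":[0,0,0.0015],"turn":0},
    {"linear":[0,0,0.003],"turn":0},
    {"linear":[0,0,0.004],"turn":0},
    {"linear":[0,0,0.004],"turn":0}
  ]
}}

```text
time_s: 8.5
tool_pos: [0.5551, 0.1334, 0.0354]
orientation: [-180.0, 0.0, -176.9]
ft_force: [0.6, -0.7, -2.3]
width: 0.0297
grip_force: 30.0
```

Request:
{"op": "send_rows", "data": {
  "moves": [
    {"linear":[-0.001,0,0],"turn":0},
    {"linear":[-0.002,0,0],"turn":0},
    {"linear":[-0.003,0,0],"turn":0},
    {"linear":[-0.004,0,0],"turn":0},
    {"linear":[-0.005,0,0],"turn":0}
  ]
}}

```text
time_s: 8.92
tool_pos: [0.5598, 0.1338, 0.0351]
orientation: [180.0, -0.0, -176.9]
ft_force: [-5.2, -0.1, 3.3]
width: 0.0297
grip_force: 30.0
```

Request:
{"op": "send_rows", "data": {
  "moves": [
    {"linear":[-0.001,0,0],"turn":0},
    {"linear":[-0.001,-0.001,0],"turn":0},
    {"linear":[-0.001,-0.002,0],"turn":0},
    {"linear":[-0.001,-0.003,0],"turn":0},
    {"linear":[-0.001,-0.0035,0],"turn":0}
  ]
}}

```text
time_s: 9.33
tool_pos: [0.56, 0.1319, 0.0351]
orientation: [179.9, -0.1, -176.9]
ft_force: [-5.9, 6.6, 4.0]
width: 0.0299
grip_force: 30.0
```

Request:
{"op": "send_rows", "data": {
  "moves": [
    {"linear":[0,-0.001,0],"turn":0},
    {"linear":[0,-0.0015,0],"turn":0},
    {"linear":[0,-0.0015,0],"turn":0}
  ]
}}

```text
time_s: 9.58
tool_pos: [0.56, 0.1304, 0.0351]
orientation: [179.9, -0.1, -176.9]
ft_force: [-5.6, 5.5, 4.6]
width: 0.0298
grip_force: 30.0
```

Run:
```python
from h import *
o=robot.get_obs(); print(o["tool_pos"],o["orientation"][2],o["ft_force"],o["ft_torque"])
a=np.radians(AJ); d=o["tool_pos"][:2]-CJ; print("jig",np.cos(a)*d[0]+np.sin(a)*d[1],-np.sin(a)*d[0]+np.cos(a)*d[1])
```

```text
[0.56002052 0.13039252 0.03512434] -176.86841268009786 [-5.5847148   5.47716323  4.56904052] [0.95097353 1.12141796 0.10323936]
jig -0.0699024898862807 0.014620238526473513
```

Request:
{"op": "send_rows", "data": {
  "moves": [
    {"linear":[0,-0.001,0],"turn":0},
    {"linear":[0,-0.002,0],"turn":0},
    {"linear":[0,-0.002,0],"turn":0}
  ]
}}

```text
time_s: 9.83
tool_pos: [0.56, 0.1299, 0.0351]
orientation: [179.7, -0.1, -176.9]
ft_force: [-6.5, 11.0, 3.7]
width: 0.0301
grip_force: 30.0
```

Request:
{"op": "send_rows", "data": {
  "moves": [
    {"linear":[0,0,0],"turn":0},
    {"linear":[0,0,0],"turn":0},
    {"linear":[0,0,0],"turn":0},
    {"linear":[0,0,0],"turn":0},
    {"linear":[0,0,-0.03],"turn":0},
    {"linear":[0,0,-0.07],"turn":0},
    {"linear":[0,0,-0.11],"turn":0},
    {"linear":[0,0,-0.13],"turn":0},
    {"linear":[0,0,-0.13],"turn":0}
  ],
  "jaw": 0.05
}}

```text
time_s: 10.58
tool_pos: [0.5656, 0.1268, 0.1722]
orientation: [180.0, 0.7, -176.9]
ft_force: [1.2, -0.5, 0.9]
width: 0.0495
grip_force: 0.0
```

Run:
```python
from h import *
o=robot.get_obs(); print(o["tool_pos"],o["ft_force"],o["width"])
way(([.4278,-.258,.07],185.7),([.4278,-.258,.016],185.7))
```

```text
[0.56564632 0.12684601 0.17219983] [ 1.19784533 -0.50816611  0.87177218] 0.04948468188290911
([0.1596, -0.3769, 0.1003], np.float64(-2.61), 'rows>=', 11)
([0.1602, -0.3769, 0.1543], np.float64(-2.61), 'rows>=', 11)
```

Request:
{"op": "send_rows", "data": {
  "moves": [
    {"linear":[0.16,-0.377,0.1],"turn":-2.6},
    {"linear":[0.16,-0.377,0.1],"turn":-2.6},
    {"linear":[0.16,-0.377,0.1],"turn":-2.6},
    {"linear":[0.16,-0.377,0.1],"turn":-2.6},
    {"linear":[0.16,-0.377,0.1],"turn":-2.6},
    {"linear":[0.16,-0.377,0.1],"turn":-2.6},
    {"linear":[0.16,-0.377,0.1],"turn":-2.6},
    {"linear":[0.16,-0.377,0.1],"turn":-2.6},
    {"linear":[0.16,-0.377,0.1],"turn":-2.6},
    {"linear":[0.16,-0.377,0.1],"turn":-2.6},
    {"linear":[0.16,-0.377,0.1],"turn":-2.6},
    {"linear":[0.16,-0.377,0.1],"turn":-2.6},
    {"linear":[0.16,-0.377,0.1],"turn":-2.6}
  ],
  "jaw": 0.06
}}

```text
time_s: 11.67
tool_pos: [0.4214, -0.2581, 0.0644]
orientation: [179.9, -0.0, -174.4]
ft_force: [-0.0, -0.4, 0.6]
width: 0.0601
grip_force: 0.0
```

Run:
```python
from h import *
o=robot.get_obs(); print(o["tool_pos"],o["orientation"],o["qvel"].round(1))
way(([.4278,-.258,.016],185.7))
```

```text
[ 0.42140109 -0.25810201  0.06439823] [ 1.79928329e+02 -4.00268900e-02 -1.74402028e+02] [ 2.3 -0.9 -0.   0.1  0.3  0. ]
([-0.0064, -0.0006, 0.0484], np.float64(-0.1), 'rows>=', 2)
```

Request:
{"op": "send_rows", "data": {
  "moves": [
    {"linear":[-0.006,-0.0005,0.02],"turn":0},
    {"linear":[-0.006,-0.0005,0.036],"turn":0},
    {"linear":[-0.006,-0.0005,0.045],"turn":0},
    {"linear":[-0.006,-0.0005,0.048],"turn":0},
    {"linear":[-0.006,-0.0005,0.048],"turn":0},
    {"linear":[-0.006,-0.0005,0.048],"turn":0}
  ]
}}

```text
time_s: 12.17
tool_pos: [0.4285, -0.2577, 0.0175]
orientation: [-180.0, 0.0, -174.2]
ft_force: [0.4, -0.6, 0.5]
width: 0.0601
grip_force: 0.0
```

Request:
{"op": "send_rows", "data": {
  "moves": [
    {"linear":[0,0,0],"turn":0},
    {"linear":[0,0,0],"turn":0},
    {"linear":[0,0,0],"turn":0},
    {"linear":[0,0,0],"turn":0},
    {"linear":[0,0,0],"turn":0}
  ],
  "jaw": 0.03
}}

```text
time_s: 12.58
tool_pos: [0.4282, -0.2584, 0.0175]
orientation: [-180.0, 0.0, -174.3]
ft_force: [-0.6, -0.0, 2.4]
width: 0.039
grip_force: 30.0
```

Run:
```python
from h import *
o=robot.get_obs(); print(o["tool_pos"],o["orientation"],o["width"])
way((J(-.05,.065,.085),93.04),(J(-.05,.065,.02),93.04))
```

```text
[ 0.42823358 -0.25844342  0.0175461 ] [-1.79966419e+02  3.69760684e-02 -1.74300073e+02] 0.03898086657663293
([-0.192, 0.4232, -0.0776], np.float64(92.66), 'rows>=', 13)
([-0.192, 0.4232, -0.0126], np.float64(92.66), 'rows>=', 13)
```

Request:
{"op": "send_rows", "data": {
  "moves": [
    {"linear":[0,0,-0.03],"turn":0},
    {"linear":[0,0,-0.07],"turn":0},
    {"linear":[-0.192,0.423,-0.077],"turn":92.6},
    {"linear":[-0.192,0.423,-0.077],"turn":92.6},
    {"linear":[-0.192,0.423,-0.077],"turn":92.6},
    {"linear":[-0.192,0.423,-0.077],"turn":92.6},
    {"linear":[-0.192,0.423,-0.077],"turn":92.6},
    {"linear":[-0.192,0.423,-0.077],"turn":92.6},
    {"linear":[-0.192,0.423,-0.077],"turn":92.6},
    {"linear":[-0.192,0.423,-0.077],"turn":92.6},
    {"linear":[-0.192,0.423,-0.077],"turn":92.6},
    {"linear":[-0.192,0.423,-0.077],"turn":92.6},
    {"linear":[-0.192,0.423,-0.077],"turn":92.6},
    {"linear":[-0.192,0.423,-0.077],"turn":92.6},
    {"linear":[-0.192,0.423,-0.077],"turn":92.6},
    {"linear":[-0.192,0.423,-0.077],"turn":92.6},
    {"linear":[-0.192,0.423,-0.077],"turn":92.6},
    {"linear":[-0.192,0.423,-0.077],"turn":92.6}
  ]
}}

```text
time_s: 14.08
tool_pos: [0.5764, 0.1818, 0.0934]
orientation: [-179.9, 0.0, 93.3]
ft_force: [-0.1, -0.0, -0.9]
width: 0.0395
grip_force: 30.0
```

Run:
```python
from h import *
o=robot.get_obs(); print(o["tool_pos"],o["orientation"],o["width"],o["qvel"].round(1))
way((J(-.05,.065,.02),93.04))
c=cam("wrist"); im=robot.capture("wrist"); cv2.imwrite("pics/w5.png",im)
```

```text
[0.57636181 0.18182664 0.09343416] [-1.79928506e+02  2.09927980e-02  9.32635580e+01] 0.039452723299475835 [-1.1 -0.5  0.6  0.1 -0.  -3. ]
([-0.0001, 0.0009, 0.0634], np.float64(0.22), 'rows>=', 2)
```

View pics/w5.png

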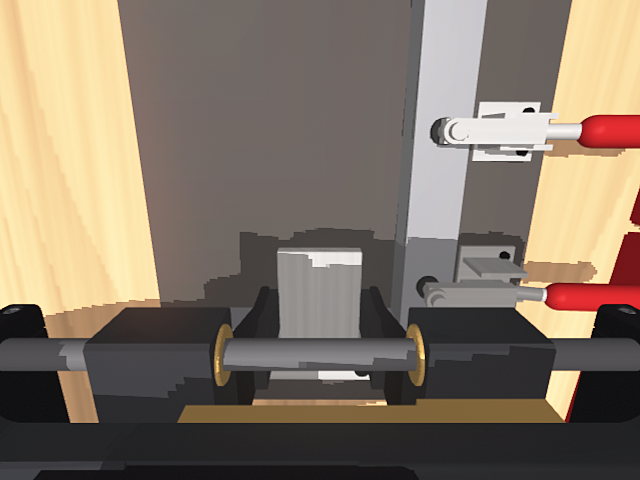

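Spacer A is held square, with its free end at (320,250) and clear of the upright. Lowering it.

Request:
{"op": "send_rows", "data": {
  "moves": [
    {"linear":[0,0.001,0.025],"turn":0.2},
    {"linear":[0,0.001,0.045],"turn":0.2},
    {"linear":[0,0.001,0.058],"turn":0.2},
    {"linear":[0,0.001,0.063],"turn":0.2},
    {"linear":[0,0.001,0.0645],"turn":0.2},
    {"linear":[0,0.001,0.0655],"turn":0.2},
    {"linear":[0,0.001,0.0655],"turn":0.2}
  ]
}}

```text
time_s: 14.72
tool_pos: [0.5787, 0.1818, 0.0295]
orientation: [179.9, -0.0, 92.9]
ft_force: [0.4, -0.4, -1.0]
width: 0.0393
grip_force: 30.0
```

Request:
{"op": "send_rows", "data": {
  "moves": [
    {"linear":[-0.001,0,0],"turn":0},
    {"linear":[-0.002,0,0],"turn":0},
    {"linear":[-0.003,0,0],"turn":0},
    {"linear":[-0.004,0,0],"turn":0},
    {"linear":[-0.004,0,0],"turn":0}
  ]
}}

```text
time_s: 15.13
tool_pos: [0.5783, 0.1777, 0.0288]
orientation: [180.0, 0.0, 92.9]
ft_force: [-0.0, -0.3, -2.5]
width: 0.0391
grip_force: 30.0
```

```bash
cat >> h.py <<'E'
def st():
    o=robot.get_obs(); a=np.radians(AJ); d=o["tool_pos"][:2]-CJ
    print("jig",(np.cos(a)*d[0]+np.sin(a)*d[1]).round(4),(-np.sin(a)*d[0]+np.cos(a)*d[1]).round(4),"z",round(o["tool_pos"][2]-.01,4),"yaw",round(o["orientation"][2]%360-AJ,2),"F",o["ft_force"].round(1),"w",round(o["width"],4),"t",o["time_s"])
E
python3 -c "
from h import *
st()"
```

```text
jig -0.0491 0.0609 z 0.0188 yaw 89.87 F [-0.  -0.3 -2.5] w 0.0391 t 15.1333
```

Request:
{"op": "send_rows", "data": {
  "moves": [
    {"linear":[0,0,0.0012],"turn":0},
    {"linear":[0,0,0.0012],"turn":0},
    {"linear":[-0.001,0,0.0012],"turn":0},
    {"linear":[-0.002,0,0.0012],"turn":0},
    {"linear":[-0.003,0,0.0012],"turn":0},
    {"linear":[-0.003,0,0.0012],"turn":0}
  ]
}}

```text
time_s: 15.63
tool_pos: [0.5784, 0.1758, 0.0276]
orientation: [180.0, -0.1, 92.9]
ft_force: [0.0, 4.4, 1.9]
width: 0.0392
grip_force: 30.0
```

```bash
python3 -c "
from h import *
st()"
```

```text
jig -0.0491 0.059 z 0.0176 yaw 89.87 F [0.  4.4 1.9] w 0.0392 t 15.6333
```

Request:
{"op": "send_rows", "data": {
  "moves": [
    {"linear":[-0.001,0,0],"turn":0},
    {"linear":[-0.001,0,0],"turn":0}
  ]
}}

```text
time_s: 15.8
tool_pos: [0.5784, 0.1757, 0.0276]
orientation: [180.0, -0.2, 92.9]
ft_force: [-0.9, 8.3, 0.4]
width: 0.0392
grip_force: 30.0
```

Request:
{"op": "send_rows", "data": {
  "moves": [
    {"linear":[0,0,0],"turn":0},
    {"linear":[0,0,0],"turn":0},
    {"linear":[0,0,0],"turn":0},
    {"linear":[0,0,0],"turn":0},
    {"linear":[0,0,-0.03],"turn":0},
    {"linear":[0,0,-0.07],"turn":0},
    {"linear":[0,0,-0.11],"turn":0},
    {"linear":[0,0,-0.13],"turn":0},
    {"linear":[0,0,-0.13],"turn":0},
    {"linear":[0,0,-0.13],"turn":0}
  ],
  "jaw": 0.05
}}

```text
time_s: 16.63
tool_pos: [0.5795, 0.1737, 0.1592]
orientation: [179.8, -0.0, 92.9]
ft_force: [-0.2, 0.5, -1.0]
width: 0.0498
grip_force: 0.0
```

Run:
```python
from h import *
st()
o=robot.get_obs(); c=cam("wrist"); im=robot.capture("wrist"); cv2.imwrite("pics/w6.png",im)
import pickle; pickle.dump((o,c),open("w6.pkl","wb"))
way(([.4325,-.0592,.09],180.9),([.4325,-.0592,.025],180.9))
```

```text
jig -0.0481 0.0569 z 0.1492 yaw 89.85 F [-0.2  0.5 -1. ] w 0.0498 t 16.6333
([-0.2251, -0.1572, 0.0671], np.float64(-88.01), 'rows>=', 13)
([-0.2251, -0.1572, 0.1321], np.float64(-88.01), 'rows>=', 13)
```

View pics/w6.png

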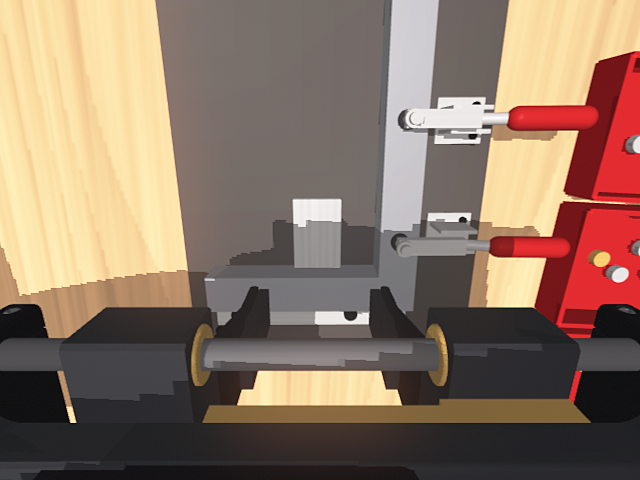

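The long tube lies against the upright and strip, and spacer A (317,235) butts against it. Next, the middle tube.

Request:
{"op": "send_rows", "data": {
  "moves": [
    {"linear":[-0.225,-0.157,0.05],"turn":-88},
    {"linear":[-0.225,-0.157,0.05],"turn":-88},
    {"linear":[-0.225,-0.157,0.05],"turn":-88},
    {"linear":[-0.225,-0.157,0.05],"turn":-88},
    {"linear":[-0.225,-0.157,0.05],"turn":-88},
    {"linear":[-0.225,-0.157,0.05],"turn":-88},
    {"linear":[-0.225,-0.157,0.05],"turn":-88},
    {"linear":[-0.225,-0.157,0.05],"turn":-88},
    {"linear":[-0.225,-0.157,0.05],"turn":-88},
    {"linear":[-0.225,-0.157,0.05],"turn":-88},
    {"linear":[-0.225,-0.157,0.067],"turn":-88},
    {"linear":[-0.225,-0.157,0.067],"turn":-88},
    {"linear":[-0.225,-0.157,0.067],"turn":-88},
    {"linear":[-0.225,-0.157,0.067],"turn":-88},
    {"linear":[-0.225,-0.157,0.067],"turn":-88}
  ],
  "jaw": 0.06
}}

```text
time_s: 17.93
tool_pos: [0.4315, -0.0584, 0.0887]
orientation: [179.9, -0.2, -179.3]
ft_force: [-0.3, 0.1, 0.1]
width: 0.0599
grip_force: 0.0
```

Run:
```python
from h import *
st(); way(([.4325,-.0592,.025],180.9))
```

```text
jig -0.2082 -0.1671 z 0.0787 yaw 177.69 F [-0.3  0.1  0.1] w 0.0599 t 17.9333
([-0.0012, -0.0009, 0.0637], np.float64(-0.17), 'rows>=', 2)
```

Request:
{"op": "send_rows", "data": {
  "moves": [
    {"linear":[-0.001,-0.001,0.03],"turn":-0.2},
    {"linear":[-0.001,-0.001,0.05],"turn":-0.2},
    {"linear":[-0.001,-0.001,0.06],"turn":-0.2},
    {"linear":[-0.001,-0.001,0.063],"turn":-0.2},
    {"linear":[-0.001,-0.001,0.063],"turn":-0.2},
    {"linear":[-0.001,-0.001,0.063],"turn":-0.2}
  ]
}}

```text
time_s: 18.43
tool_pos: [0.4344, -0.0599, 0.0279]
orientation: [-180.0, 0.0, -178.9]
ft_force: [0.2, -0.0, -0.1]
width: 0.0601
grip_force: 0.0
```

Request:
{"op": "send_rows", "data": {
  "moves": [
    {"linear":[0,0,0],"turn":0},
    {"linear":[0,0,0],"turn":0},
    {"linear":[0,0,0],"turn":0},
    {"linear":[0,0,0],"turn":0},
    {"linear":[0,0,0],"turn":0},
    {"linear":[0,0,0],"turn":0}
  ],
  "jaw": 0.02
}}

```text
time_s: 18.93
tool_pos: [0.4341, -0.0598, 0.0276]
orientation: [-180.0, 0.0, -178.9]
ft_force: [-0.6, 0.0, 1.1]
width: 0.0295
grip_force: 30.0
```

Run:
```python
from h import *
st(); o=robot.get_obs(); print(o["tool_pos"])
way((J(-.060,.115,.085),183.04))
```

```text
jig -0.2057 -0.1686 z 0.0176 yaw 178.07 F [-0.6  0.   1.1] w 0.0295 t 18.9333
[ 0.43412609 -0.05980665  0.02758518]
([-0.1361, 0.2884, -0.0674], np.float64(-1.93), 'rows>=', 8)
```

Request:
{"op": "send_rows", "data": {
  "moves": [
    {"linear":[0,0,-0.03],"turn":0},
    {"linear":[0,0,-0.065],"turn":0},
    {"linear":[-0.136,0.288,-0.067],"turn":-2},
    {"linear":[-0.136,0.288,-0.067],"turn":-2},
    {"linear":[-0.136,0.288,-0.067],"turn":-2},
    {"linear":[-0.136,0.288,-0.067],"turn":-2},
    {"linear":[-0.136,0.288,-0.067],"turn":-2},
    {"linear":[-0.136,0.288,-0.067],"turn":-2},
    {"linear":[-0.136,0.288,-0.067],"turn":-2},
    {"linear":[-0.136,0.288,-0.067],"turn":-2},
    {"linear":[-0.136,0.288,-0.067],"turn":-2},
    {"linear":[-0.136,0.288,-0.067],"turn":-2},
    {"linear":[-0.136,0.288,-0.067],"turn":-2},
    {"linear":[-0.136,0.288,-0.067],"turn":-2}
  ]
}}

```text
time_s: 20.1
tool_pos: [0.5636, 0.2297, 0.0937]
orientation: [-180.0, -0.1, -176.9]
ft_force: [-1.0, -1.1, -1.5]
width: 0.0294
grip_force: 30.0
```

Run:
```python
from h import *
st(); way((J(-.060,.112,.0285),183.04))
```

```text
jig -0.0611 0.1136 z 0.0837 yaw 180.02 F [-1.  -1.1 -1.5] w 0.0294 t 20.1
([-0.0012, -0.0015, 0.0552], np.float64(0.02), 'rows>=', 2)
```

Request:
{"op": "send_rows", "data": {
  "moves": [
    {"linear":[-0.001,-0.0015,0.025],"turn":0},
    {"linear":[-0.001,-0.0015,0.042],"turn":0},
    {"linear":[-0.001,-0.0015,0.051],"turn":0},
    {"linear":[-0.001,-0.0015,0.055],"turn":0},
    {"linear":[-0.001,-0.0015,0.056],"turn":0},
    {"linear":[-0.001,-0.0015,0.0565],"turn":0},
    {"linear":[-0.001,-0.0015,0.0565],"turn":0}
  ]
}}

```text
time_s: 20.68
tool_pos: [0.5662, 0.2293, 0.0387]
orientation: [180.0, 0.1, -176.9]
ft_force: [0.1, -0.5, -1.5]
width: 0.0296
grip_force: 30.0
```

Request:
{"op": "send_rows", "data": {
  "moves": [
    {"linear":[-0.002,0,0],"turn":0},
    {"linear":[-0.004,0,0],"turn":0},
    {"linear":[-0.005,0,0],"turn":0},
    {"linear":[-0.006,0,0],"turn":0},
    {"linear":[-0.006,0,0],"turn":0}
  ]
}}

```text
time_s: 21.1
tool_pos: [0.5712, 0.2298, 0.0378]
orientation: [-180.0, -0.1, -176.9]
ft_force: [-1.8, -0.3, -0.0]
width: 0.03
grip_force: 30.0
```

```bash
python3 -c "
from h import *
st()"
```

```text
jig -0.0535 0.1133 z 0.0278 yaw 180.07 F [-1.8 -0.3 -0. ] w 0.03 t 21.1
```

Just at contact in x. A little more in x, then −y towards the spacer.

Request:
{"op": "send_rows", "data": {
  "moves": [
    {"linear":[-0.001,0,0.0003],"turn":0},
    {"linear":[-0.001,-0.002,0.0003],"turn":0},
    {"linear":[-0.001,-0.004,0.0003],"turn":0},
    {"linear":[-0.001,-0.006,0.0003],"turn":0},
    {"linear":[-0.001,-0.007,0.0003],"turn":0},
    {"linear":[-0.001,-0.007,0.0003],"turn":0}
  ]
}}

```text
time_s: 21.6
tool_pos: [0.5715, 0.2241, 0.0377]
orientation: [179.9, -0.1, -176.9]
ft_force: [-6.2, 4.4, 3.8]
width: 0.0297
grip_force: 30.0
```

```bash
python3 -c "
from h import *
st()"
```

```text
jig -0.0535 0.1076 z 0.0277 yaw 180.09 F [-6.2  4.4  3.8] w 0.0297 t 21.6
```

Request:
{"op": "send_rows", "data": {
  "moves": [
    {"linear":[0,-0.001,0],"turn":0},
    {"linear":[0,-0.002,0],"turn":0},
    {"linear":[0,-0.002,0],"turn":0}
  ]
}}

```text
time_s: 21.85
tool_pos: [0.5716, 0.2223, 0.0377]
orientation: [179.9, -0.1, -176.9]
ft_force: [-6.7, 4.4, 2.9]
width: 0.03
grip_force: 30.0
```

Request:
{"op": "send_rows", "data": {
  "moves": [
    {"linear":[0,-0.001,0],"turn":0},
    {"linear":[0,-0.0015,0],"turn":0},
    {"linear":[0,-0.0015,0],"turn":0}
  ]
}}

```text
time_s: 22.1
tool_pos: [0.5716, 0.2209, 0.0376]
orientation: [179.9, -0.1, -176.9]
ft_force: [-6.3, 4.9, 3.8]
width: 0.0297
grip_force: 30.0
```

```bash
python3 -c "
from h import *
st()"
```

```text
jig -0.0535 0.1044 z 0.0276 yaw 180.1 F [-6.3  4.9  3.8] w 0.0297 t 22.1
```

Request:
{"op": "send_rows", "data": {
  "moves": [
    {"linear":[0,-0.001,0],"turn":0},
    {"linear":[0,-0.0015,0],"turn":0},
    {"linear":[0,-0.0015,0],"turn":0}
  ]
}}

```text
time_s: 22.35
tool_pos: [0.5717, 0.2207, 0.0377]
orientation: [179.8, -0.1, -176.9]
ft_force: [-6.2, 10.2, 2.6]
width: 0.03
grip_force: 30.0
```

```bash
python3 -c "
from h import *
st()"
```

```text
jig -0.0535 0.1042 z 0.0277 yaw 180.08 F [-6.2 10.2  2.6] w 0.03 t 22.35
```

Request:
{"op": "send_rows", "data": {
  "moves": [
    {"linear":[0,0,0],"turn":0},
    {"linear":[0,0,0],"turn":0},
    {"linear":[0,0,0],"turn":0},
    {"linear":[0,0,0],"turn":0},
    {"linear":[0,0,-0.03],"turn":0},
    {"linear":[0,0,-0.07],"turn":0},
    {"linear":[-0.09,-0.315,-0.162],"turn":0},
    {"linear":[-0.09,-0.315,-0.162],"turn":0},
    {"linear":[-0.09,-0.315,-0.162],"turn":0},
    {"linear":[-0.09,-0.315,-0.162],"turn":0},
    {"linear":[-0.09,-0.315,-0.162],"turn":0},
    {"linear":[-0.09,-0.315,-0.162],"turn":0},
    {"linear":[-0.09,-0.315,-0.162],"turn":0},
    {"linear":[-0.09,-0.315,-0.162],"turn":0},
    {"linear":[-0.09,-0.315,-0.162],"turn":0},
    {"linear":[-0.09,-0.315,-0.162],"turn":0},
    {"linear":[-0.09,-0.315,-0.162],"turn":0},
    {"linear":[-0.09,-0.315,-0.162],"turn":0}
  ],
  "jaw": 0.05
}}

```text
time_s: 23.85
tool_pos: [0.6793, -0.0905, 0.1985]
orientation: [179.9, -0.1, -176.8]
ft_force: [0.1, -0.3, -1.0]
width: 0.05
grip_force: 0.0
```

Run:
```python
from h import *
st(); o=robot.get_obs(); print(o["tool_pos"],o["orientation"]); c=cam("wrist"); im=robot.capture("wrist"); cv2.imwrite("pics/w7.png",im)
for n,p0,L,W,H in [("short",(.5962,-.3553,.03),.08,.03,.03),("spB",(.607,-.063,.28),.06,.04,.008)]:
    x,e=fitbox(im,c,p0,L,W,0,H); print(n,x[:2].round(4),np.degrees(x[2]).round(1),"err",round(e,3))
    if n=="spB": way(([x[0],x[1],.07],np.degrees(x[2])+180))
```

```text
jig 0.0375 -0.2123 z 0.1885 yaw 180.11 F [ 0.1 -0.3 -1. ] w 0.05 t 23.85
[ 0.67927633 -0.09047065  0.19854505] [ 1.79938056e+02 -9.35200926e-02 -1.76845764e+02]
short [ 0.5961 -0.3559] 1.9 err 0.013
spB [ 0.6059 -0.064 ] 17.0 err 0.029
([0.0716, 0.03, 0.1287], np.float64(-13.81), 'rows>=', 4)
```

View pics/w7.png

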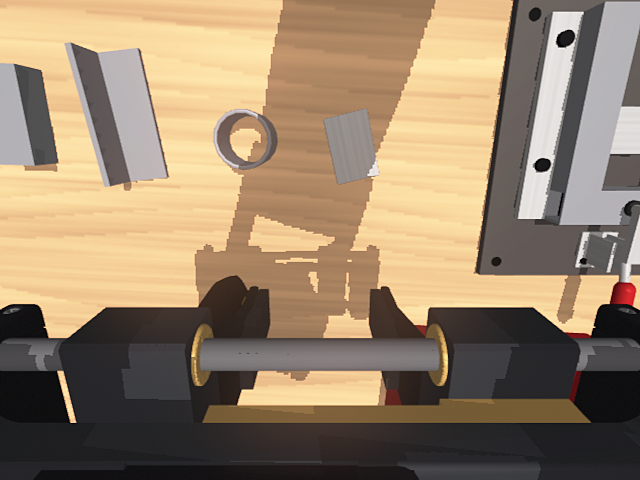

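Spacer B is fully visible at (351,147) and the fits agree. Moving above it.

Request:
{"op": "send_rows", "data": {
  "moves": [
    {"linear":[0.0715,0.03,0.129],"turn":-13.8},
    {"linear":[0.0715,0.03,0.129],"turn":-13.8},
    {"linear":[0.0715,0.03,0.129],"turn":-13.8},
    {"linear":[0.0715,0.03,0.129],"turn":-13.8},
    {"linear":[0.0715,0.03,0.129],"turn":-13.8},
    {"linear":[0.0715,0.03,0.129],"turn":-13.8},
    {"linear":[0.0715,0.03,0.129],"turn":-13.8}
  ],
  "jaw": 0.056
}}

```text
time_s: 24.48
tool_pos: [0.6092, -0.0655, 0.0728]
orientation: [-179.9, 0.2, -163.0]
ft_force: [-0.1, -0.7, 0.4]
width: 0.0558
grip_force: 0.0
```

Run:
```python
from h import *
st(); way(([.6059,-.064,.0165],197))
```

```text
jig -0.0312 -0.1836 z 0.0628 yaw 193.94 F [-0.1 -0.7  0.4] w 0.0558 t 24.4833
([0.0029, 0.0025, 0.0563], np.float64(-0.02), 'rows>=', 2)
```

Request:
{"op": "send_rows", "data": {
  "moves": [
    {"linear":[0.002,0.002,0.025],"turn":0},
    {"linear":[0.002,0.002,0.042],"turn":0},
    {"linear":[0.002,0.002,0.051],"turn":0},
    {"linear":[0.002,0.002,0.0555],"turn":0},
    {"linear":[0.002,0.002,0.0555],"turn":0},
    {"linear":[0.002,0.002,0.0555],"turn":0}
  ]
}}

```text
time_s: 24.98
tool_pos: [0.6059, -0.0648, 0.0164]
orientation: [-179.9, 0.1, -163.1]
ft_force: [0.5, -0.1, 0.4]
width: 0.0558
grip_force: 0.0
```

Request:
{"op": "send_rows", "data": {
  "moves": [
    {"linear":[0,0,0],"turn":0},
    {"linear":[0,0,0],"turn":0},
    {"linear":[0,0,0],"turn":0},
    {"linear":[0,0,0],"turn":0},
    {"linear":[0,0,0],"turn":0}
  ],
  "jaw": 0.03
}}

```text
time_s: 25.4
tool_pos: [0.6051, -0.0646, 0.0158]
orientation: [-180.0, 0.1, -163.1]
ft_force: [-0.9, 1.1, 3.2]
width: 0.0397
grip_force: 30.0
```

Run:
```python
from h import *
st(); o=robot.get_obs(); print(o["tool_pos"])
way((J(-.05,.158,.085),93.04))
```

```text
jig -0.0353 -0.1825 z 0.0058 yaw 193.87 F [-0.9  1.1  3.2] w 0.0397 t 25.4
[ 0.60506109 -0.06460928  0.01580627]
([-0.0674, 0.334, -0.0793], np.float64(103.87), 'rows>=', 15)
```

Request:
{"op": "send_rows", "data": {
  "moves": [
    {"linear":[0,0,-0.03],"turn":0},
    {"linear":[0,0,-0.07],"turn":0},
    {"linear":[0,0,-0.1],"turn":0},
    {"linear":[-0.067,0.334,-0.1],"turn":103.8},
    {"linear":[-0.067,0.334,-0.1],"turn":103.8},
    {"linear":[-0.067,0.334,-0.1],"turn":103.8},
    {"linear":[-0.067,0.334,-0.1],"turn":103.8},
    {"linear":[-0.067,0.334,-0.1],"turn":103.8},
    {"linear":[-0.067,0.334,-0.1],"turn":103.8},
    {"linear":[-0.067,0.334,-0.1],"turn":103.8},
    {"linear":[-0.067,0.334,-0.1],"turn":103.8},
    {"linear":[-0.067,0.334,-0.1],"turn":103.8},
    {"linear":[-0.067,0.334,-0.1],"turn":103.8},
    {"linear":[-0.067,0.334,-0.1],"turn":103.8},
    {"linear":[-0.067,0.334,-0.1],"turn":103.8},
    {"linear":[-0.067,0.334,-0.1],"turn":103.8},
    {"linear":[-0.067,0.334,-0.1],"turn":103.8},
    {"linear":[-0.067,0.334,-0.08],"turn":103.8},
    {"linear":[-0.067,0.334,-0.08],"turn":103.8},
    {"linear":[-0.067,0.334,-0.08],"turn":103.8}
  ]
}}

```text
time_s: 27.07
tool_pos: [0.5698, 0.274, 0.0933]
orientation: [-179.8, 0.1, 93.3]
ft_force: [-0.1, -0.5, -1.3]
width: 0.0398
grip_force: 30.0
```

Run:
```python
from h import *
st(); way((J(-.05,.156,.0165),93.04))
```

```text
jig -0.0525 0.1575 z 0.0833 yaw 90.27 F [-0.1 -0.5 -1.3] w 0.0398 t 27.0667
([-0.0015, 0.0028, 0.0667], np.float64(0.27), 'rows>=', 2)
```

Request:
{"op": "send_rows", "data": {
  "moves": [
    {"linear":[-0.001,0.0025,0.025],"turn":0.3},
    {"linear":[-0.001,0.0025,0.045],"turn":0.3},
    {"linear":[-0.001,0.0025,0.058],"turn":0.3},
    {"linear":[-0.001,0.0025,0.064],"turn":0.3},
    {"linear":[-0.001,0.0025,0.066],"turn":0.3},
    {"linear":[-0.001,0.0025,0.067],"turn":0.3},
    {"linear":[-0.001,0.0025,0.067],"turn":0.3}
  ]
}}

```text
time_s: 27.65
tool_pos: [0.5748, 0.274, 0.0291]
orientation: [179.9, -0.0, 92.8]
ft_force: [-0.2, 0.6, -1.3]
width: 0.0391
grip_force: 30.0
```

```bash
python3 -c "
from h import *
st()"
```

```text
jig -0.0476 0.1573 z 0.0191 yaw 89.81 F [-0.2  0.6 -1.3] w 0.0391 t 27.65
```

Request:
{"op": "send_rows", "data": {
  "moves": [
    {"linear":[0,0,0.0015],"turn":0},
    {"linear":[0,0,0.0025],"turn":0},
    {"linear":[0,0,0.0032],"turn":0},
    {"linear":[-0.002,0,0.0032],"turn":0},
    {"linear":[-0.004,0,0.0032],"turn":0},
    {"linear":[-0.006,0,0.0032],"turn":0},
    {"linear":[-0.0065,0,0.0032],"turn":0},
    {"linear":[-0.0065,0,0.0032],"turn":0}
  ]
}}

```text
time_s: 28.32
tool_pos: [0.5752, 0.2675, 0.0258]
orientation: [179.9, -0.0, 92.8]
ft_force: [0.0, 2.6, 5.2]
width: 0.0401
grip_force: 30.0
```

```bash
python3 -c "
from h import *
st()"
```

```text
jig -0.0475 0.1507 z 0.0158 yaw 89.75 F [0.  2.6 5.2] w 0.0401 t 28.3167
```

Request:
{"op": "send_rows", "data": {
  "moves": [
    {"linear":[-0.001,0,0],"turn":0},
    {"linear":[-0.0015,0,0],"turn":0},
    {"linear":[-0.0015,0,0],"turn":0}
  ]
}}

```text
time_s: 28.57
tool_pos: [0.5751, 0.2671, 0.0258]
orientation: [179.9, -0.1, 92.8]
ft_force: [-0.6, 6.1, 4.4]
width: 0.0396
grip_force: 30.0
```

```bash
python3 -c "
from h import *
st()"
```

```text
jig -0.0476 0.1503 z 0.0158 yaw 89.76 F [-0.6  6.1  4.4] w 0.0396 t 28.5667
```

Request:
{"op": "send_rows", "data": {
  "moves": [
    {"linear":[0,0,0],"turn":0},
    {"linear":[0,0,0],"turn":0},
    {"linear":[0,0,0],"turn":0},
    {"linear":[0,0,0],"turn":0},
    {"linear":[0,0,-0.03],"turn":0},
    {"linear":[0,0,-0.07],"turn":0},
    {"linear":[0,0,-0.11],"turn":0},
    {"linear":[0,0,-0.15],"turn":0},
    {"linear":[0,0,-0.15],"turn":0},
    {"linear":[0,0,-0.15],"turn":0}
  ],
  "jaw": 0.05
}}

```text
time_s: 29.4
tool_pos: [0.5767, 0.2661, 0.1785]
orientation: [179.6, -0.1, 92.8]
ft_force: [-0.0, -0.9, -1.9]
width: 0.0499
grip_force: 0.0
```

Run:
```python
from h import *
st(); im=robot.capture("wrist"); cv2.imwrite("pics/w8.png",im)
way(([.596,-.3556,.12],181.9))
# angle iron gap in the parts view
import pickle
o,c=pickle.load(open("parts.pkl","rb"))
for u in [(218,228),(245,325),(192,310),(186,240)]: print(u,ray(c,*u,0.0).round(3),ray(c,*u,.04).round(3))
```

```text
jig -0.046 0.1492 z 0.1685 yaw 89.76 F [-0.  -0.9 -1.9] w 0.0499 t 29.4
([-0.6214, -0.0094, 0.0555], np.float64(-89.11), 'rows>=', 15)
(218, 228) [ 0.547 -0.302  0.   ] [ 0.536 -0.291  0.04 ]
(245, 325) [ 0.669 -0.28  -0.   ] [ 0.646 -0.271  0.04 ]
(192, 310) [ 0.648 -0.342  0.   ] [ 0.628 -0.327  0.04 ]
(186, 240) [ 0.561 -0.34   0.   ] [ 0.549 -0.324  0.04 ]
```

View pics/w8.png

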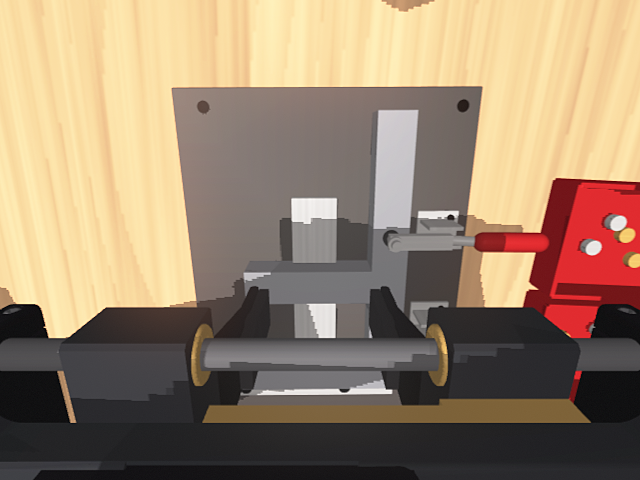

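Spacer B (314,230) butts against the middle tube, and the layout looks square. The angle iron leaves about 50 mm of room beside the short tube, so I'll go there.

Request:
{"op": "send_rows", "data": {
  "moves": [
    {"linear":[-0.621,-0.009,0.055],"turn":-89},
    {"linear":[-0.621,-0.009,0.055],"turn":-89},
    {"linear":[-0.621,-0.009,0.055],"turn":-89},
    {"linear":[-0.621,-0.009,0.055],"turn":-89},
    {"linear":[-0.621,-0.009,0.055],"turn":-89},
    {"linear":[-0.621,-0.009,0.055],"turn":-89},
    {"linear":[-0.621,-0.009,0.055],"turn":-89},
    {"linear":[-0.621,-0.009,0.055],"turn":-89},
    {"linear":[-0.621,-0.009,0.055],"turn":-89},
    {"linear":[-0.621,-0.009,0.055],"turn":-89},
    {"linear":[-0.621,-0.009,0.055],"turn":-89},
    {"linear":[-0.621,-0.009,0.055],"turn":-89},
    {"linear":[-0.621,-0.009,0.055],"turn":-89},
    {"linear":[-0.621,-0.009,0.055],"turn":-89},
    {"linear":[-0.621,-0.009,0.055],"turn":-89},
    {"linear":[-0.621,-0.009,0.055],"turn":-89},
    {"linear":[-0.621,-0.009,0.055],"turn":-89},
    {"linear":[-0.621,-0.009,0.055],"turn":-89},
    {"linear":[-0.621,-0.009,0.055],"turn":-89}
  ]
}}

```text
time_s: 31.03
tool_pos: [0.5946, -0.3536, 0.1173]
orientation: [179.8, -0.2, -178.2]
ft_force: [0.5, -0.1, 0.5]
width: 0.0502
grip_force: 0.0
```

Run:
```python
from h import *
st(); way(([.5961,-.3557,.026],181.9))
```

```text
jig -0.061 -0.4705 z 0.1073 yaw 178.76 F [ 0.5 -0.1  0.5] w 0.0502 t 31.0333
([-0.0017, -0.0024, 0.0913], np.float64(-0.1), 'rows>=', 3)
```

Request:
{"op": "send_rows", "data": {
  "moves": [
    {"linear":[-0.0015,-0.002,0.035],"turn":0},
    {"linear":[-0.0015,-0.002,0.06],"turn":0},
    {"linear":[-0.0015,-0.002,0.078],"turn":0},
    {"linear":[-0.0015,-0.002,0.088],"turn":0},
    {"linear":[-0.0015,-0.002,0.091],"turn":0},
    {"linear":[-0.0015,-0.002,0.091],"turn":0},
    {"linear":[-0.0015,-0.002,0.091],"turn":0}
  ]
}}

```text
time_s: 31.62
tool_pos: [0.5983, -0.3568, 0.0301]
orientation: [-179.9, 0.1, -178.1]
ft_force: [0.1, -0.5, -0.3]
width: 0.0498
grip_force: 0.0
```

Request:
{"op": "send_rows", "data": {
  "moves": [
    {"linear":[0,0,0],"turn":0},
    {"linear":[0,0,0],"turn":0},
    {"linear":[0,0,0],"turn":0},
    {"linear":[0,0,0],"turn":0},
    {"linear":[0,0,0],"turn":0}
  ],
  "jaw": 0.02
}}

```text
time_s: 32.03
tool_pos: [0.5978, -0.3572, 0.0297]
orientation: [-180.0, 0.0, -178.2]
ft_force: [-0.2, 1.3, 3.5]
width: 0.0299
grip_force: 30.0
```

Run:
```python
from h import *
st(); print(robot.get_obs()["tool_pos"]); way((J(-.048,.205,.1),183.04))
```

```text
jig -0.058 -0.4742 z 0.0197 yaw 178.76 F [-0.2  1.3  3.5] w 0.0299 t 32.0333
[ 0.59779147 -0.35715316  0.02969788]
([0.0045, 0.6793, -0.0806], np.float64(-1.24), 'rows>=', 17)
```

Request:
{"op": "send_rows", "data": {
  "moves": [
    {"linear":[0,0,-0.03],"turn":0},
    {"linear":[0,0,-0.07],"turn":0},
    {"linear":[0.002,0.03,-0.09],"turn":-1.2},
    {"linear":[0.0045,0.679,-0.09],"turn":-1.2},
    {"linear":[0.0045,0.679,-0.09],"turn":-1.2},
    {"linear":[0.0045,0.679,-0.09],"turn":-1.2},
    {"linear":[0.0045,0.679,-0.09],"turn":-1.2},
    {"linear":[0.0045,0.679,-0.09],"turn":-1.2},
    {"linear":[0.0045,0.679,-0.09],"turn":-1.2},
    {"linear":[0.0045,0.679,-0.09],"turn":-1.2},
    {"linear":[0.0045,0.679,-0.09],"turn":-1.2},
    {"linear":[0.0045,0.679,-0.09],"turn":-1.2},
    {"linear":[0.0045,0.679,-0.09],"turn":-1.2},
    {"linear":[0.0045,0.679,-0.09],"turn":-1.2},
    {"linear":[0.0045,0.679,-0.09],"turn":-1.2},
    {"linear":[0.0045,0.679,-0.09],"turn":-1.2},
    {"linear":[0.0045,0.679,-0.09],"turn":-1.2},
    {"linear":[0.0045,0.679,-0.09],"turn":-1.2},
    {"linear":[0.0045,0.679,-0.09],"turn":-1.2},
    {"linear":[0.0045,0.679,-0.09],"turn":-1.2}
  ]
}}

```text
time_s: 33.7
tool_pos: [0.5702, 0.3269, 0.1187]
orientation: [179.9, 0.0, -176.7]
ft_force: [-0.0, -0.0, -1.4]
width: 0.0296
grip_force: 30.0
```

Request:
{"op": "send_rows", "data": {
  "moves": [
    {"linear":[0,0,0],"turn":0},
    {"linear":[0,0,0],"turn":0},
    {"linear":[0,0,0],"turn":0}
  ]
}}

```text
time_s: 33.95
tool_pos: [0.5715, 0.3202, 0.1185]
orientation: [-180.0, -0.0, -177.1]
ft_force: [0.5, -0.8, -1.7]
width: 0.0298
grip_force: 30.0
```

Run:
```python
from h import *
st(); way((J(-.045,.203,.0305),183.04))
```

```text
jig -0.0484 0.2036 z 0.1085 yaw 179.89 F [ 0.5 -0.8 -1.7] w 0.0298 t 33.95
([-0.0034, -0.0005, 0.078], np.float64(-0.11), 'rows>=', 2)
```

Request:
{"op": "send_rows", "data": {
  "moves": [
    {"linear":[-0.003,0,0.03],"turn":-0.1},
    {"linear":[-0.003,0,0.055],"turn":-0.1},
    {"linear":[-0.003,0,0.07],"turn":-0.1},
    {"linear":[-0.003,0,0.076],"turn":-0.1},
    {"linear":[-0.003,0,0.078],"turn":-0.1},
    {"linear":[-0.003,0,0.0785],"turn":-0.1},
    {"linear":[-0.003,0,0.0785],"turn":-0.1}
  ]
}}

```text
time_s: 34.53
tool_pos: [0.5753, 0.3216, 0.0412]
orientation: [180.0, 0.1, -176.9]
ft_force: [0.8, -0.3, -1.4]
width: 0.0301
grip_force: 30.0
```

```bash
python3 -c "
from h import *
st()"
```

```text
jig -0.0446 0.2048 z 0.0312 yaw 180.03 F [ 0.8 -0.3 -1.4] w 0.0301 t 34.5333
```

Request:
{"op": "send_rows", "data": {
  "moves": [
    {"linear":[-0.001,0,0.001],"turn":0},
    {"linear":[-0.003,0,0.0016],"turn":0},
    {"linear":[-0.005,0,0.0016],"turn":0},
    {"linear":[-0.0065,0,0.0016],"turn":0},
    {"linear":[-0.0075,0,0.0016],"turn":0},
    {"linear":[-0.0075,0,0.0016],"turn":0}
  ]
}}

```text
time_s: 35.03
tool_pos: [0.5815, 0.3224, 0.0396]
orientation: [180.0, -0.1, -176.9]
ft_force: [-6.0, -0.4, 7.3]
width: 0.0299
grip_force: 30.0
```

```bash
python3 -c "
from h import *
st()"
```

```text
jig -0.0382 0.2053 z 0.0296 yaw 180.08 F [-6.  -0.4  7.3] w 0.0299 t 35.0333
```

Request:
{"op": "send_rows", "data": {
  "moves": [
    {"linear":[0,-0.002,-0.0004],"turn":0},
    {"linear":[0,-0.004,-0.0004],"turn":0},
    {"linear":[0,-0.006,-0.0004],"turn":0},
    {"linear":[0,-0.008,-0.0004],"turn":0},
    {"linear":[0,-0.0095,-0.0004],"turn":0},
    {"linear":[0,-0.0105,-0.0004],"turn":0},
    {"linear":[0,-0.0115,-0.0004],"turn":0},
    {"linear":[0,-0.0115,-0.0004],"turn":0}
  ]
}}

```text
time_s: 35.7
tool_pos: [0.5821, 0.3121, 0.0396]
orientation: [179.9, -0.0, -176.9]
ft_force: [-3.7, 3.5, 3.2]
width: 0.0297
grip_force: 30.0
```

```bash
python3 -c "
from h import *
st()"
```

```text
jig -0.0383 0.1949 z 0.0296 yaw 180.08 F [-3.7  3.5  3.2] w 0.0297 t 35.7
```

Request:
{"op": "send_rows", "data": {
  "moves": [
    {"linear":[-0.0005,-0.001,0],"turn":0},
    {"linear":[-0.0005,-0.002,0],"turn":0},
    {"linear":[-0.0005,-0.002,0],"turn":0}
  ]
}}

```text
time_s: 35.95
tool_pos: [0.5821, 0.3113, 0.0397]
orientation: [179.8, -0.1, -176.9]
ft_force: [-5.4, 7.4, 2.5]
width: 0.0294
grip_force: 30.0
```

```bash
python3 -c "
from h import *
st()"
```

```text
jig -0.0382 0.1941 z 0.0297 yaw 180.07 F [-5.4  7.4  2.5] w 0.0294 t 35.95
```

Request:
{"op": "send_rows", "data": {
  "moves": [
    {"linear":[0,-0.001,0],"turn":0},
    {"linear":[0,-0.001,0],"turn":0}
  ]
}}

```text
time_s: 36.12
tool_pos: [0.5821, 0.3112, 0.0397]
orientation: [179.7, -0.1, -176.9]
ft_force: [-5.8, 10.0, 2.0]
width: 0.0298
grip_force: 30.0
```

Request:
{"op": "send_rows", "data": {
  "moves": [
    {"linear":[0,0,0],"turn":0},
    {"linear":[0,0,0],"turn":0},
    {"linear":[0,0,0],"turn":0},
    {"linear":[0,0,0],"turn":0},
    {"linear":[0,0,-0.03],"turn":0},
    {"linear":[0,0,-0.07],"turn":0},
    {"linear":[0,0,-0.11],"turn":0},
    {"linear":[0,0,-0.13],"turn":0},
    {"linear":[-0.03,-0.1,-0.25],"turn":90},
    {"linear":[-0.03,-0.1,-0.25],"turn":90},
    {"linear":[-0.03,-0.1,-0.25],"turn":90},
    {"linear":[-0.03,-0.1,-0.25],"turn":90},
    {"linear":[-0.03,-0.1,-0.25],"turn":90},
    {"linear":[-0.03,-0.1,-0.25],"turn":90},
    {"linear":[-0.03,-0.2,-0.25],"turn":90},
    {"linear":[-0.03,-0.2,-0.25],"turn":90},
    {"linear":[-0.03,-0.2,-0.25],"turn":90},
    {"linear":[-0.03,-0.2,-0.25],"turn":90},
    {"linear":[-0.03,-0.2,-0.25],"turn":90},
    {"linear":[-0.03,-0.2,-0.25],"turn":90}
  ],
  "jaw": 0.05
}}

```text
time_s: 37.78
tool_pos: [0.6243, 0.1082, 0.2892]
orientation: [180.0, 0.0, 96.7]
ft_force: [-0.1, -0.2, 0.3]
width: 0.0494
grip_force: 0.0
```

Request:
{"op": "send_rows", "data": {
  "moves": [
    {"linear":[0,0,0],"turn":0},
    {"linear":[0,0,0],"turn":0},
    {"linear":[0,0,0],"turn":0},
    {"linear":[0,0,0],"turn":0}
  ]
}}

```text
time_s: 38.12
tool_pos: [0.6241, 0.1096, 0.2891]
orientation: [-180.0, 0.0, 97.3]
ft_force: [-0.0, -0.3, 0.6]
width: 0.0496
grip_force: 0.0
```

Run:
```python
from h import *
import pickle
st(); o=robot.get_obs(); c=cam("wrist"); im=robot.capture("wrist"); cv2.imwrite("pics/w9.png",im); pickle.dump((o,c),open("w9.pkl","wb"))
print(o["tool_pos"],o["orientation"])
```

```text
jig -0.007 -0.0095 z 0.2791 yaw 94.28 F [-0.  -0.3  0.6] w 0.0496 t 38.1167
[0.62407887 0.10964389 0.28911821] [-1.79999946e+02  6.87382439e-03  9.73158588e+01]
```

View pics/w9.png

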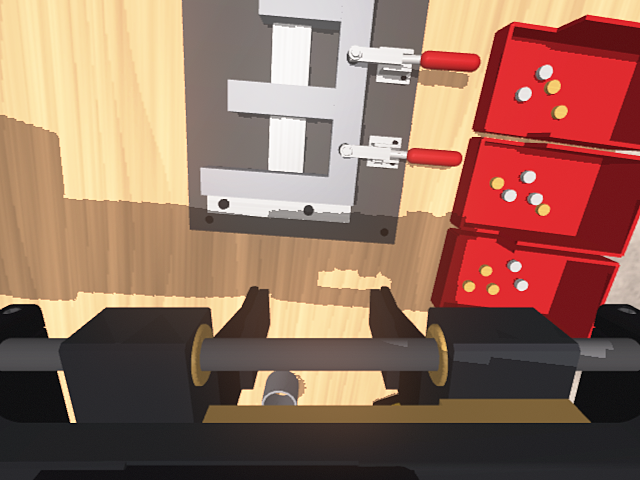

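All three arms and both spacers look in place. I'll zoom in to check for gaps and squareness before handing in.

Run:
```python
from h import *
import pickle
im=cv2.imread("pics/w9.png"); o,c=pickle.load(open("w9.pkl","rb"))
a=cv2.resize(im[0:225,185:400],None,fx=2.65,fy=2.65,interpolation=cv2.INTER_CUBIC)
a=cv2.convertScaleAbs(a,alpha=.85); cv2.imwrite("pics/w9c.png",a)
print(a.shape)
```

```text
(596, 570, 3)
```

View pics/w9c.png

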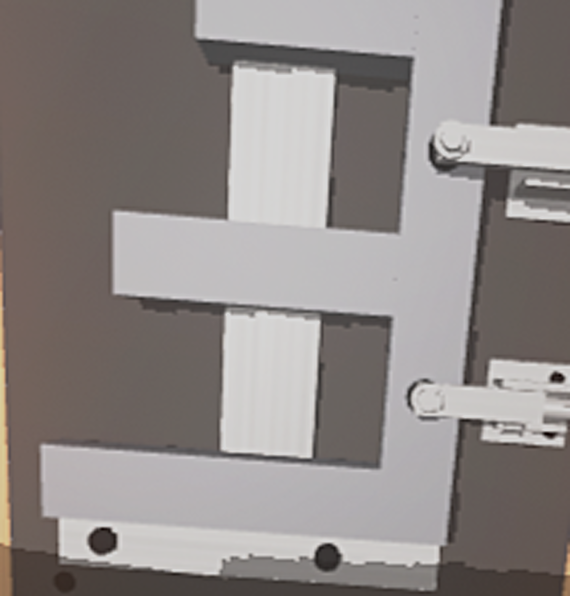

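The crop shows all three arms butted against the upright, with both spacers square and snug in the gaps and nothing touching the robot. Handing in.

```bash
python3 -c "
from workcell import robot
print(robot.hand_in())"
```

```text
the job is handed in; nothing more can be done
None
```

The rack lay-up is done and handed in at about 38 s of robot time: all three arms are against the upright, longest at the stop strip, with both spacers left snug in the gaps and the offcuts left alone. The hand-in gave no verdict.

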